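# Draw a pressed glass knife rest from its mould and gauge its length

## Robot

A 7-joint arm with a two-finger parallel gripper is mounted at the origin on the work surface; the furniture and walls round the work are solid. World frame = base frame: x ahead of the robot, y to its left, z up, the work surface at z = 0. Lengths are in m, angles in rad, forces in N, time in s.
With the tool pointing down it reaches from about 0.4 to 0.85 m from the base axis. Payload 10.4 kg.
Tool frame: the origin (TCP) lies at the very end of the fingers, on their centre line; the grasp point (between the pads) lies 19 mm behind it; z points along the fingers, y is the direction in which the jaws open and shut (so a half turn about z gives the same grasp; the last joint's range is limited). The gripper opens to 87 mm and grips with 3 to 60 N. Pads are 19 mm wide; open, the fingers measure 117 mm over their backs; the gripper's body (75 mm by 190 mm) begins 51 mm behind the grasp point.
Start: joints at [1.231, 0.332, -0.065, 1.46, 0.022, 1.35, -0.088], TCP at [0.195, -0.594, 0.223] pointing down, gripper open.
Joint ranges: [-2.6, 2.6], [-0.5, 2.12], [-1.47, 1.34], [0.16, 2.42], [-1.27, 4.41], [0.06, 2.06], [-2.6, 2.6]. Speed limits (rad/s): [2.22, 2.22, 2.79, 2.79, 3.14, 3.14, 3.14].

## Interface

Orientations are given as a unit quaternion [x, y, z, w].
In Python, from bench import r, eyes, job gives the robot as it stands. The module is installed in compiled form; this text tells all that it offers.
- The arm moves only by the tool play_rows, never from a script. Its argument "motion" is a list of rows, each a list of 7 numbers: the shift along the tool's x, y, z as a fraction of full scale, then the turn, a rotation vector about the tool's x, y, z as a fraction of full scale, then the opening in per cent of the stroke, from 0 (shut) to 100 (fully open). A call has 1 to 5 rows; each row is the pose to reach, as a shift and turn from the pose commanded when the call began, along the tool's axes at that moment; what a row does not reach only later rows make up. Full scale, the value 1, is 0.2 m for a shift and 90 degrees for a turn. A row lasts 1/8 s, in which the tool goes at most 62.5 mm and 10.7 degrees, less where a joint would pass 70% of its speed; a pose out of reach is approached as far as the arm can. A call with a number of a shift or a turn outside -1 to 1 is refused whole. A call with a gripper value outside its range is refused whole. The fingers move at their own pace and stop on an object; "squeeze" is the grip in N (left out, the last holds). Time passes only in rows, so rows that repeat a pose let the fingers close. It gives the time, the measured TCP pose, the force and the opening at its end, in the units of the state.
- r.read_state(): the state, without advancing time (a new reading comes with each control period).
- eyes.camera(name): name is "scene" or "top"; returns a dict with "image" (480x640x3 uint8, red, green, blue), "mtx" (3x3 intrinsics, pixels), "R" (3x3) and "t" (3): a world point X has camera coordinates R X + t. Camera axes: x right, y down, z forward; pixel columns grow to the right and rows downward; lengths in m; the calibration is good to about 2 mm. A picture is of the moment at which its call begins. There is no depth.
- job.close_job(): hands the job in, once; it reports no verdict.
Trained networks look in a picture, given as the dict that the camera call returned (one of the last four; its "shot" number tells which), for a name from the list of things; names that differ only in an ending like _2 or _b are one class to them, and where a whole thing is asked for, a point or a joint stands for the part that bears it (a point fixed in the world has none). Each returns a list of dicts, best first, with "p" (0 to 1); they miss things now and then, are a little off and sometimes report something else, mostly with a low value. They report only what shows in the picture. A call takes as long as a camera call. They do not tell look-alikes from the thing itself.
- eyes.regions_of(picture, label): "region" (480x640 bool, what is visible of it) and "xy" ([column, row] in pixels, amid what is visible of it).
- eyes.landmark_of(picture, label): "xy" ([column, row] in pixels: a listed point, or the origin of a listed thing).
The state is a dict: "time": time; "joint_positions": joint angles; "joint_vel": joint speeds; "joint_torque": joint torques, N m; "ee_pos": TCP position; "eef_rot": TCP orientation; "ft_force": force on the tool from outside, world axes, zero at the start; "torque": the same for the moment, N m; "width": finger opening in m.
Only numpy, scipy, OpenCV 4.12 (cv2) and the standard library are available. Lean on these libraries where they do the work, as an engineer would, in place of code of your own. Each camera call takes 0.05 s, during which the arm holds its last target. There are 200 camera calls.

## Task

The upper half of the graphite press mould is already off: draw the glass knife rest out of the leaning lower half, lay it lengthwise on the bed of the sliding gauge between its two jaws and let go of it. Then slide the movable jaw shut until you feel the piece held square between both jaws, and leave it so, with the jaw resting on it and the scale showing its length. It is glass, so never drop it, or knock, pry or squeeze it hard in the mould or the gauge, and leave the other things on the bench where they are.

Things in the scene. Friction and masses are not known exactly. Their poses are not given: they have to be found in the camera images.
- glass_rest: pale glass knife rest, 0.2 kg, 110 long (own y), 36 wide (own x), 32 tall (own z): two end blocks, each 26 x 36 x 32, joined by a bar 58 long, 22 wide (own x), 24 tall (from 4 to 28 above the underside). Origin: centre of its underside. Starts in the mould with axes parallel to the mould's, lower 14 mm sunk in the cavity, upper 18 mm proud
- rest_middle (a point): the middle of the glass knife rest, 16 mm above its origin along its own z
- mould: lower mould half, dark graphite block 92 (own x) x 150 (own y) x 30 (own z) on a grey stand 170 long; its face leans 27 deg to its own -x side. Origin: centre of its underside; own z = face normal = draw direction; face at 30, cavity floor at 16. Play round the piece 1.5 mm. Two dowels, 8 thick, 6 high, on the face at own x, y (34, 64), (-34, -64). Highest edge 94 mm above the bench
- gauge: bench sliding gauge, steel, 64 wide (own x) x 250 long (own y), fixed to the bench. Origin: centre of its underside. Its flat bed, 50 wide, is 26 mm above the origin; the measuring direction is own y.
- fixed_jaw: fixed jaw of the gauge, 56 wide x 33 high above the bed. Origin: foot of its measuring face on the bed, at own y = -95 mm of the gauge; the face looks along the gauge's own +y.
- jaw (a joint): slide of the movable jaw along the gauge's own y = gap between the measuring faces in m (0 shut, 0.168 farthest open; reads the length of what is gripped). Friction about 1.5 N; stays where left. Its face is 56 wide, 33 high above the bed; its carriage, 13 high above the bed, reaches 44 mm back from the face
- jaw_thumb (a point): centre of the thumb piece on the movable jaw's carriage: an upright dark block 34 wide (gauge own x), 12 thick (gauge own y), its top 48 mm above the bed; the point lies 30 mm above the bed and 36 mm behind the measuring face (towards the gauge's own +y)
- upper_half: bystander: upper mould half lying face down, dark block 92 x 150 x 28 with a wooden knob handle to 98 high; origin at its underside's centre
- tongs: bystander: spring tongs lying flat, 265 x 75 x 24; origin at the underside's centre
- bead_dish: bystander: small round steel dish of beads, 68 wide, 17 high; origin at the underside's centre
- frit_jar: bystander: glass jar of frit, 58 wide, 79 high; origin at the underside's centre
Not all that is in view belongs to the job. Leave any yellow look-alike of the part that bears mould alone. There is more than one size of the glass_rest; the one meant has the size given above.

How it is judged:
On the way, in this order (a step that is already met when the one before it is completed fails the run):
1. the glass rest is drawn clear of the mould (z of glass_rest in the frame of mould above 0.04 m and contact force between glass_rest and mould below 0.1 N), for 0.1 s.
2. it lies on the gauge bed between the jaws, let go (z of rest_middle in the frame of gauge between 0.038 and 0.048 m and x of rest_middle in the frame of gauge between -0.016 and 0.016 m and y of rest_middle in the frame of gauge between -0.05 and 0.07 m and contact force between glass_rest and the fingers below 0.05 N and linear speed of glass_rest below 0.02 m/s), for 0.2 s.
3. the movable jaw is slid shut on it: the piece presses on the fixed jaw with more than 1 N (contact force between glass_rest and fixed_jaw above 1 N and value of joint jaw between 0.107 and 0.113 m), for 0.05 s.
At the end, for the whole second after the job is handed in: the glass rest lies lengthwise on the gauge bed (its middle within 16 mm of the bed's centre line, square to the jaws within 0.04 rad, one end against the fixed jaw within 2 mm), the movable jaw rests on its other end (gap reading 108 to 111.8 mm), and all is at rest (z of rest_middle in the frame of gauge between 0.038 and 0.048 m and x of rest_middle in the frame of gauge between -0.016 and 0.016 m and y of rest_middle in the frame of gauge between -0.05 and 0.07 m and value of joint jaw between 0.108 and 0.1118 m and angle between the y axis of glass_rest and the y axis of gauge, either way round below 0.04 rad and y of rest_middle in the frame of fixed_jaw between 0.053 and 0.057 m and linear speed of glass_rest below 0.01 m/s and velocity of joint jaw below 0.01 m/s); the robot touches nothing.
It fails at once if the glass is knocked, pried or squeezed with more than 40 N in the mould (contact force between glass_rest and mould above 40 N).
It fails at once if the glass is knocked or squeezed with more than 40 N in the gauge (contact force between glass_rest and gauge above 40 N).
It fails at once if the glass is dropped or flung: it moves faster than 0.45 m/s while the fingers do not hold it (linear speed of glass_rest above 0.45 m/s and contact force between glass_rest and the fingers below 0.05 N).
It fails at once if the upper mould half, tongs, bead dish or frit jar is moved by more than 30 mm (distance of any of upper_half, tongs, bead_dish, frit_jar from where it was at the start of the episode above 0.03 m).
It also fails if it takes over 51 s, if anything falls off the work surface, if the arm or the gripper's body presses on something with over 40 N, if the wrist force passes 120 N, or if a joint passes its speed limit or range.

## Working session

There is one attempt and no reset: what is moved stays moved. The work goes in short steps, Python scripts to look and compute and a tool call to move; the robot and the scene stay as the last step left them, time stands still between calls to the robot, and variables do not carry over. Pictures are saved under pics/ and viewed, about 8 in all and at most 12, crops included, and the job is handed in when it is done.

Besides the shell and the picture viewer there is one more tool, called after "Request:" by a JSON object that holds its "name" and its "arguments". play_rows: Moves the arm, as the interface text tells. Shift numbers are shares of 0.2 m and turn numbers shares of 90 degrees, none past 1 either way. Its arguments: {"type":"object","properties":{"motion":{"type":"array","items":{"type":"array","items":{"type":"number"}}},"squeeze":{"type":"number"}},"required":["motion"]}

```bash
mkdir -p pics; cat > h.py <<'E'
import numpy as np, cv2
from scipy.spatial.transform import Rotation as Ro
from bench import r, eyes, job
def ray(c,uv):
    d=c["R"].T@np.linalg.solve(c["mtx"],[uv[0],uv[1],1.]); o=-c["R"].T@c["t"]; return o,d
def atz(c,uv,z):
    o,d=ray(c,uv); return o+d*(z-o[2])/d[2]
def proj(c,X):
    p=(c["R"]@np.atleast_2d(X).T).T+c["t"]; p=p@c["mtx"].T; return p[:,:2]/p[:,2:]
def tri(rs):
    A=0;b=0
    for o,d in rs:
        d=d/np.linalg.norm(d);P=np.eye(3)-np.outer(d,d);A=A+P;b=b+P@o
    return np.linalg.solve(A,b)
def save(c,n,box=None,k=1):
    im=c["image"][...,::-1]
    if box: x0,y0,x1,y1=box; im=im[y0:y1,x0:x1]
    cv2.imwrite("pics/"+n,cv2.resize(im,None,fx=k,fy=k,interpolation=cv2.INTER_CUBIC))
E
cat > a.py <<'E'
from h import *
cs={n:eyes.camera(n) for n in("scene","top")}
for n,c in cs.items():
    save(c,n+"0.png"); print(n,(-c["R"].T@c["t"]).round(3))
    for l in ["glass_rest","rest_middle","mould","gauge","fixed_jaw","jaw_thumb","upper_half","tongs","bead_dish","frit_jar"]:
        print(l,[(np.round(x["xy"]).tolist(),round(x["p"],2),atz(c,x["xy"],0.0).round(3).tolist()) for x in eyes.landmark_of(c,l)][:4])
print(r.read_state())
E
python3 a.py
```

```text
scene [0.948 0.35  1.111]
glass_rest [([296.0, 230.0], 0.73, [0.43, -0.151, 0.0]), ([258.0, 256.0], 0.56, [0.567, -0.18, 0.0])]
rest_middle [([258.0, 254.0], 0.78, [0.563, -0.185, 0.0]), ([294.0, 232.0], 0.63, [0.438, -0.152, 0.0]), ([254.0, 262.0], 0.53, [0.588, -0.174, 0.0])]
mould [([253.0, 260.0], 0.96, [0.585, -0.182, 0.0]), ([313.0, 150.0], 0.93, [0.153, -0.313, 0.0])]
gauge [([355.0, 322.0], 0.85, [0.553, 0.153, 0.0]), ([264.0, 342.0], 0.6, [0.743, 0.004, 0.0])]
fixed_jaw [([322.0, 304.0], 0.53, [0.567, 0.056, -0.0]), ([257.0, 261.0], 0.46, [0.58, -0.171, 0.0])]
jaw_thumb [([394.0, 337.0], 0.87, [0.522, 0.256, 0.0])]
upper_half [([349.0, 418.0], 0.73, [0.753, 0.283, 0.0])]
tongs [([266.0, 337.0], 0.67, [0.729, -0.001, 0.0])]
bead_dish [([337.0, 253.0], 0.56, [0.417, -0.009, 0.0])]
frit_jar [([196.0, 225.0], 0.94, [0.604, -0.398, 0.0])]
top [ 0.335 -0.061  1.179]
glass_rest [([355.0, 252.0], 0.72, [0.444, -0.145, 0.0]), ([360.0, 198.0], 0.57, [0.591, -0.165, 0.0])]
rest_middle [([353.0, 253.0], 0.64, [0.441, -0.139, 0.0]), ([359.0, 198.0], 0.56, [0.591, -0.162, 0.0])]
mould [([
[... 566 characters left out ...]
{'time': 1.1, 'joint_positions': array([ 1.23138745,  0.33220036, -0.06472023,  1.46010557,  0.02161845,
        1.34984375, -0.08849883]), 'joint_vel': array([ 0.00047579,  0.00076775,  0.00179695, -0.00054661, -0.00083556,
        0.00126602, -0.00015356]), 'joint_torque': array([-6.17877286e-04, -6.23049402e+01,  2.40664434e-02, -3.90120399e+01,
       -6.12356979e-02,  3.13851319e-02,  5.23330550e-05]), 'ee_pos': array([ 0.19474657, -0.59392547,  0.2225727 ]), 'eef_rot': array([9.87478042e-01, 1.57756495e-01, 1.70172480e-05, 6.71352238e-05]), 'ft_force': array([-0.28892853, -0.30569432, -0.00983385]), 'torque': array([-0.01082032, -0.01469248,  0.01604575]), 'width': 0.08714727628084727}
```

View pics/scene0.png

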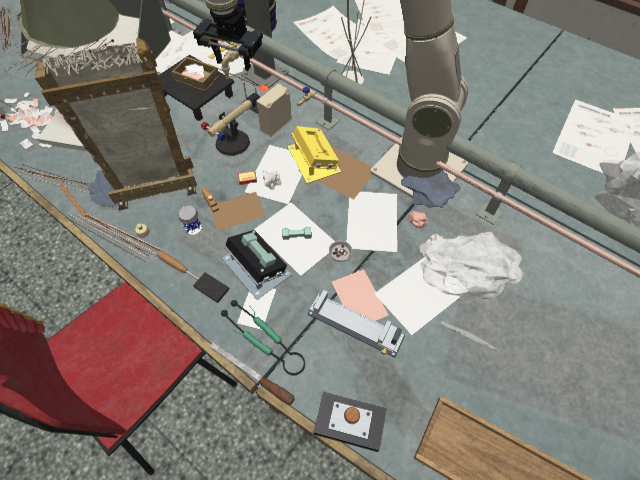

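```bash
python3 - <<'E'
from h import *
t=eyes.camera("top"); s=eyes.camera("scene")
import pickle; pickle.dump((s,t),open("c0.pkl","wb"))
a=cv2.resize(s["image"][190:310,200:320],None,fx=5,fy=5,interpolation=cv2.INTER_CUBIC)[:,:,::-1]
b=cv2.resize(t["image"][130:290,170:400],None,fx=3.4,fy=3.4,interpolation=cv2.INTER_CUBIC)[:,:,::-1]
cv2.imwrite("pics/s1.png",a);cv2.imwrite("pics/t1.png",b)
E
```

```text
(no output)
```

View pics/s1.png

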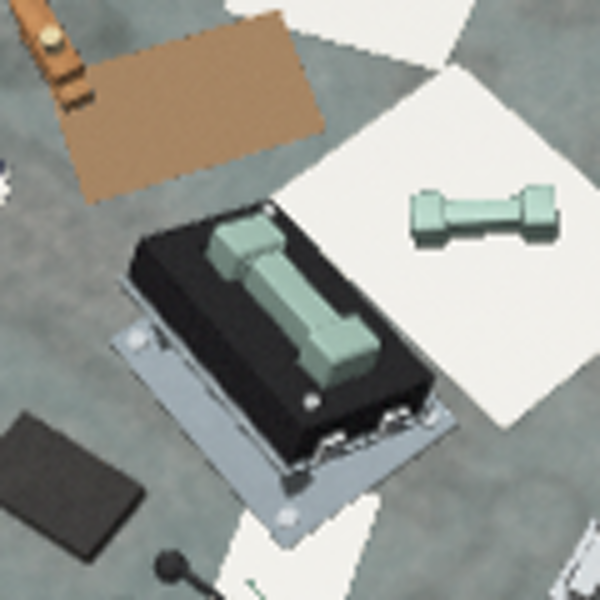

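View pics/t1.png

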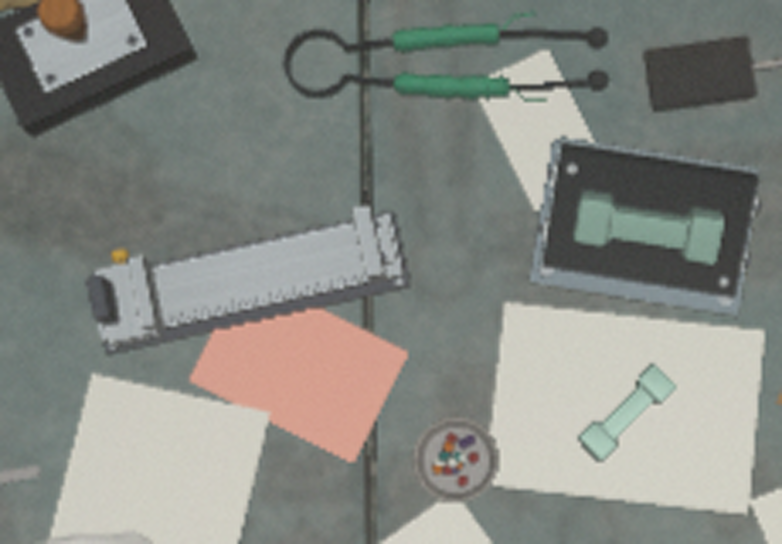

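Candidates: the rest in the black mould (scene 258,255), a smaller look-alike on white paper (296,232), and the yellow mould and piece (316,147). I choose the one in the black mould; the crop confirms it is sunk in the face and the larger one. The gauge's fixed jaw is at the right (-y) and the movable jaw with its dark thumb piece at the left (+y).

```bash
cat >> h.py <<'E'
from scipy.optimize import minimize, least_squares
def box(x0,x1,y0,y1,z0,z1): return np.array([[x,y,z] for x in(x0,x1) for y in(y0,y1) for z in(z0,z1)])/1000.
GL=[box(-18,18,29,55,0,32),box(-18,18,-55,-29,0,32),box(-11,11,-30,30,4,28)]
def sil(c,boxes,R,t,k=4):
    m=np.zeros((480*k,640*k),np.uint8)
    for b in boxes:
        p=proj(c,b@R.T+t); h=cv2.convexHull(((p+.5)*k-.5).round().astype(np.int32)); cv2.fillConvexPoly(m,h,1)
    return cv2.resize(m.astype(np.float32),(640,480),interpolation=cv2.INTER_AREA)
def iou(a,b): return np.minimum(a,b).sum()/np.maximum(a,b).sum()
def pick(c,l,uv):
    L=eyes.regions_of(c,l); L=[x for x in L if np.hypot(*(np.array(x["xy"])-uv))<25]
    return L[0]["region"].astype(np.float32) if L else None
MT=Ro.from_euler('y',-27,degrees=True).as_matrix()
def mpose(q): # x,y,yaw of mould origin
    return Ro.from_euler('z',q[2]).as_matrix()@MT, np.array([q[0],q[1],.0464])
E
cat > b.py <<'E'
from h import *
cs=[eyes.camera("scene"),eyes.camera("top")]
D=[[(312/5+200-.4,401/5+190-.4),(268/5+200-.4,209/5+190-.4)],[(572/3.4+170-.35,169/3.4+130-.35),(724/3.4+170-.35,282/3.4+130-.35)]]
P=[tri([ray(cs[0],D[0][i]),ray(cs[1],D[1][i])]) for i in(0,1)]
print("dowels",np.round(P,4),np.linalg.norm(P[0]-P[1]))
gm=[pick(cs[0],"glass_rest",(258,255)),pick(cs[1],"glass_rest",(359,198))]
print([g is not None and g.sum() for g in gm])
loc=np.array([[34,64,36],[-34,-64,36]])/1000
for y0 in(-.1,np.pi-.1):
    o=[0,1] if y0<1 else [1,0]
    def res(q):
        R,t=mpose(q); return np.concatenate([(proj(cs[k],loc@R.T+t)-np.array(D[k])[o]).ravel() for k in(0,1)])
    s=least_squares(res,[.58,-.16,y0]); print("dowel fit",s.x.round(4),s.fun.round(1))
    def cost(q):
        R,t=mpose(q); g=t+R@[0,0,.016]
        return sum(1-iou(sil(cs[k],GL,R,g),gm[k]) for k in(0,1) if gm[k] is not None)
    print("cost at dowel fit",cost(s.x))
    m=minimize(cost,s.x,method="Nelder-Mead",options=dict(initial_simplex=s.x+np.array([[0,0,0],[.01,0,0],[0,.01,0],[0,0,.1]]),maxiter=80)); print("glass fit",m.x.round(4),m.fun)
# gauge
GA=[box(-32,32,-125,125,0,26),box(-28,28,-110,-95,26,59)]
mask=[pick(cs[0],"gauge",(355,322)),pick(cs[1],"gauge",(240,216))]
print([g is not None and g.sum() for g in mask])
def gp(q): return Ro.from_euler('z',q[2]).as_matrix(),np.array([q[0],q[1],0])
def full(q): return GA+[box(-28,28,-95+q[3]*1e3,-80+q[3]*1e3,26,59),box(-25,25,-95+q[3]*1e3,-51+q[3]*1e3,26,39),box(-17,17,-65+q[3]*1e3,-53+q[3]*1e3,26,74)]
def gc(q): 
    q=list(q)+[.168]; R,t=gp(q); return sum(1-iou(sil(cs[k],full(q),R,t),mask[k]) for k in(0,1) if mask[k] is not None)
q0=np.array([.55,.165,.22])
for q0 in (np.array([.55,.165,.22]),np.array([.55,.165,-.22])):
    m=minimize(gc,q0,method="Nelder-Mead",options=dict(initial_simplex=q0+np.array([[0,0,0],[.01,0,0],[0,.01,0],[0,0,.1]]),maxiter=100)); print("gauge",m.x.round(4),m.fun)
    q=list(m.x)+[.168];R,t=gp(q); 
    for l in("jaw_thumb","fixed_jaw"):
        a=[[x["xy"] for x in eyes.landmark_of(c,l)][:1] for c in cs]
        if a[0] and a[1]:
            X=tri([ray(cs[k],a[k][0]) for k in(0,1)]); print(l,X.round(4),"in gauge",(R.T@(X-t)).round(4))
E
python3 b.py
```

```text
dowels [[ 0.6213 -0.1015  0.0911]
 [ 0.5375 -0.2159  0.0604]] 0.1451150858219118
[np.float32(506.0), np.float32(555.0)]
dowel fit [ 0.5955 -0.1612 -0.19  ] [-0.4 -0.4 -0.2 -0.4 -0.5 -0.  -0.3 -0.1]
cost at dowel fit 0.38653272
glass fit [ 0.5924 -0.1625 -0.2097] 0.2998945713043213
dowel fit [ 0.5642 -0.1531  2.8958] [-0.1 -6.5 -0.4  5.7 -0.1 -1.3 -0.4  1.6]
cost at dowel fit 0.41679394
glass fit [ 0.5631 -0.1564  2.9477] 0.3478962182998657
[np.float32(2375.0), np.float32(2176.0)]
gauge [0.559  0.1568 0.1895] 0.25465965270996094
jaw_thumb [0.5359 0.2616 0.052 ] in gauge [-0.003   0.1072  0.052 ]
fixed_jaw [0.576  0.0595 0.0237] in gauge [-0.0017 -0.0988  0.0237]
gauge [0.5591 0.157  0.1812] 0.25458550453186035
jaw_thumb [0.5359 0.2616 0.052 ] in gauge [-0.004  0.107  0.052]
fixed_jaw [0.576  0.0595 0.0237] in gauge [-0.001  -0.099   0.0237]
```

```bash
cat > ov.py <<'E'
from h import *
cs=[eyes.camera("scene"),eyes.camera("top")]
R,t=mpose([.595,-.1615,-.195]); Rg=Ro.from_euler('z',.185).as_matrix(); tg=np.array([.559,.157,0])
def edges(b): return [(b[i],b[j]) for i in range(8) for j in range(i) if bin(i^j).count("1")==1]
W=[(b@R.T+t+R@[0,0,.016],(0,0,255)) for b in GL]+[(box(-46,46,-75,75,0,30)@R.T+t,(255,0,255))]
W+=[(box(*b)@Rg.T+tg,(0,200,0)) for b in((-32,32,-125,125,0,26),(-28,28,-110,-95,26,59),(-28,28,73,80,26,59),(-17,17,103,115,26,74))]
out=[]
for c,(x0,y0,w,h) in zip(cs,((210,200,200,160),(190,150,200,110))):
    k=4 if w==200 else 4
    im=cv2.resize(c["image"][y0:y0+h,x0:x0+w,::-1],None,fx=4,fy=4,interpolation=cv2.INTER_CUBIC)
    for b,col in W:
        for p,q in edges(b):
            a=((proj(c,[p,q])-[x0,y0]+.5)*4).astype(int); cv2.line(im,tuple(map(int,a[0])),tuple(map(int,a[1])),col,1)
    out.append(im)
cv2.imwrite("pics/ov.png",cv2.resize(np.vstack(out),None,fx=.55,fy=.55,interpolation=cv2.INTER_AREA) if 0 else np.vstack(out)[:,:])
cv2.imwrite("pics/ov1.png",out[0][:600]);cv2.imwrite("pics/ov2.png",out[1])
s=r.read_state(); T=Ro.from_quat(s["eef_rot"])
print(s["time"])
# target tool: z=-own z, y=+-own x
for sg in(1,-1):
    M=np.c_[np.cross(sg*R[:,0],-R[:,2]),sg*R[:,0],-R[:,2]]
    print(sg,"turn (tool rotvec, frac of 90deg)",((T.inv()*Ro.from_matrix(M)).as_rotvec()/(np.pi/2)).round(3))
print("tool axes",T.as_matrix().round(3))
print("TCP grasp",(t+R@[0,0,.032]).round(4),"normal",R[:,2].round(3))
E
python3 ov.py
```

```text
2.0
1 turn (tool rotvec, frac of 90deg) [-0.271  0.159 -0.661]
-1 turn (tool rotvec, frac of 90deg) [0.182 0.311 1.297]
tool axes [[ 0.95   0.312  0.   ]
 [ 0.312 -0.95  -0.   ]
 [ 0.     0.    -1.   ]]
TCP grasp [ 0.5807 -0.1587  0.0749] normal [-0.445  0.088  0.891]
```

View pics/ov1.png

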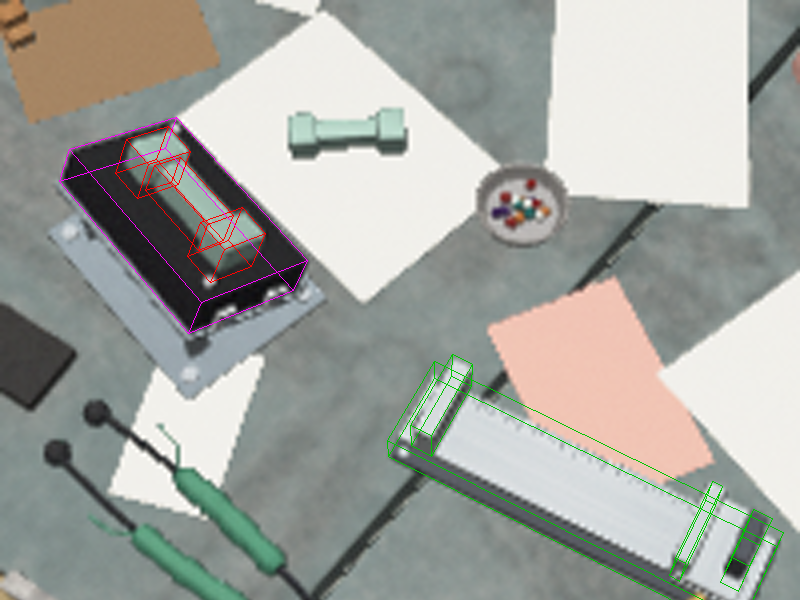

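View pics/ov2.png

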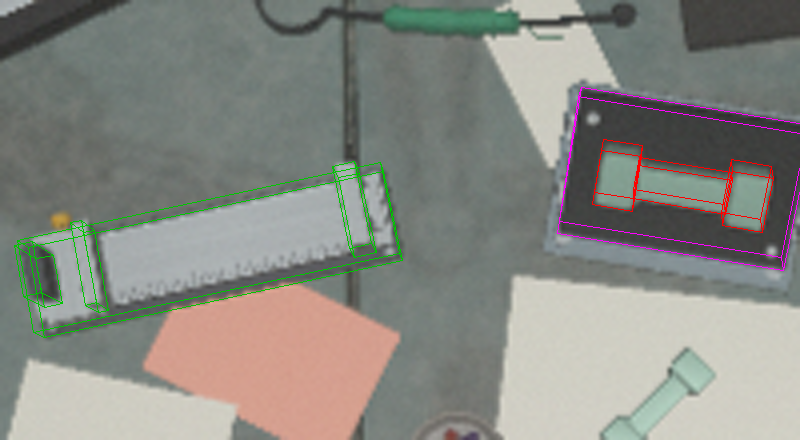

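The mould fit is tight: dowels within 0.5 px, outline matching, high edge on the far (+x) side, normal leaning to the robot. The gauge fit is good to a few mm. Now approaching.

Request:
{"name": "play_rows", "arguments": {"motion": [[0.2, -0.14, 0, -0.025, 0.015, -0.07, 100], [0.4, -0.28, 0, -0.05, 0.03, -0.14, 100], [0.6, -0.42, 0, -0.075, 0.045, -0.2, 100], [0.8, -0.55, 0, -0.1, 0.06, -0.27, 100], [1, -0.68, 0, -0.13, 0.08, -0.33, 100]]}}

```text
time: 2.62
ee_pos: [0.3435, -0.401, 0.2229]
eef_rot: [0.906, 0.405, 0.078, 0.091]
ft_force: [0.1, -0.5, 0.1]
width: 0.0869
```

```bash
cat >> h.py <<'E'
def togo(P,M,tag=""):
    "shift and turn fractions from the measured pose to TCP P, orientation M"
    s=r.read_state(); T=Ro.from_quat(s["eef_rot"])
    print(tag,"t",s["time"],"pos",s["ee_pos"].round(4),"F",s["ft_force"].round(1),"w",s["width"].round(4))
    print("  shift",((T.as_matrix().T@(np.array(P)-s["ee_pos"]))/.2).round(4),"turn",((T.inv()*Ro.from_matrix(M)).as_rotvec()/(np.pi/2)).round(4))
MR,Mt=mpose([.595,-.1615,-.195])
MM=np.c_[np.cross(MR[:,0],-MR[:,2]),MR[:,0],-MR[:,2]]
def mp(z,x=0,y=0): return Mt+MR@[x,y,z]
E
python3 -c "
from h import *
togo(mp(.12),MM)"
```

```text
Traceback (most recent call last):
  File "h.py", line 37, in togo
    print(tag,"t",s["time"],"pos",s["ee_pos"].round(4),"F",s["ft_force"].round(1),"w",s["width"].round(4))
                                                                                      ^^^^^^^^^^^^^^^^
AttributeError: 'float' object has no attribute 'round'
```

```bash
sed -i 's/s\["width"\].round(4)/round(s["width"],4)/' h.py; python3 -c "
from h import *
togo(mp(.12),MM)"
```

```text
t 2.625 pos [ 0.3435 -0.401   0.2229] F [ 0.1 -0.5  0.1] w 0.0869
  shift [ 1.5659 -0.1838  0.4233] turn [-0.1388  0.076  -0.3298]
```

Request:
{"name": "play_rows", "arguments": {"motion": [[0.2, -0.02, 0.05, -0.028, 0.015, -0.066, 100], [0.4, -0.05, 0.1, -0.056, 0.03, -0.132, 100], [0.6, -0.07, 0.16, -0.083, 0.046, -0.2, 100], [0.8, -0.1, 0.22, -0.11, 0.06, -0.264, 100], [1, -0.12, 0.27, -0.139, 0.076, -0.33, 100]]}}

```text
time: 3.25
ee_pos: [0.4696, -0.2415, 0.1781]
eef_rot: [0.751, 0.617, 0.148, 0.18]
ft_force: [0.5, -0.0, -0.0]
width: 0.0869
```

```bash
python3 -c "
from h import *
togo(mp(.12),MM)"
```

```text
t 3.25 pos [ 0.4696 -0.2415  0.1781] F [ 0.5 -0.  -0. ] w 0.0869
  shift [0.5138 0.18   0.2306] turn [0.0001 0.0001 0.0001]
```

Request:
{"name": "play_rows", "arguments": {"motion": [[0.17, 0.06, 0.077, 0, 0, 0, 100], [0.34, 0.12, 0.154, 0, 0, 0, 100], [0.51, 0.18, 0.231, 0, 0, 0, 100], [0.514, 0.18, 0.231, 0, 0, 0, 100]]}}

```text
time: 3.75
ee_pos: [0.5424, -0.1495, 0.1532]
eef_rot: [0.751, 0.618, 0.148, 0.179]
ft_force: [-1.4, -0.2, -0.8]
width: 0.0874
```

```bash
cat > see.py <<'E'
from h import *
import sys
# overlay expected finger tips (open) at measured pose; crops near view
n,name,x0,y0,w,h=sys.argv[1],sys.argv[2],*map(int,sys.argv[3:7])
c=eyes.camera(name); k=min(800/w,600/h); save(c,n,(x0,y0,x0+w,y0+h),k)
E
python3 see.py g1.png scene 200 180 120 120; python3 -c "
from h import *
togo(mp(.034),MM)"
```

```text
t 3.8 pos [ 0.5416 -0.1511  0.1532] F [-0.6 -0.6  0. ] w 0.0869
  shift [3.000e-04 1.000e-03 4.294e-01] turn [-0.0013 -0.0006 -0.0009]
```

View pics/g1.png

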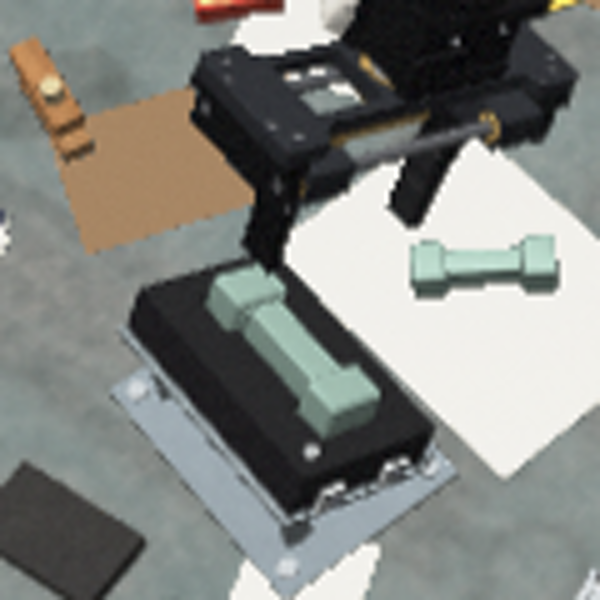

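The fingers straddle the bar's mid-line with the tool tilted to the face normal; the rest sits in the mould. Descending to about 4 mm above the face.

Request:
{"name": "play_rows", "arguments": {"motion": [[0, 0, 0.14, 0, 0, 0, 100], [0, 0, 0.26, 0, 0, 0, 100], [0, 0, 0.36, 0, 0, 0, 100], [0, 0, 0.43, 0, 0, 0, 100], [0, 0, 0.43, 0, 0, 0, 100]]}}

```text
time: 4.42
ee_pos: [0.5785, -0.1609, 0.0758]
eef_rot: [0.753, 0.616, 0.147, 0.179]
ft_force: [0.1, 0.0, 0.1]
width: 0.0872
```

```bash
python3 see.py g2.png scene 220 190 90 90; python3 -c "
from h import *
togo(mp(.032),MM)"
```

```text
t 4.475 pos [ 0.5788 -0.1608  0.0766] F [-0.2 -0.5  0.1] w 0.0871
  shift [0.0121 0.0027 0.0109] turn [-0.0015  0.0007 -0.0028]
```

View pics/g2.png

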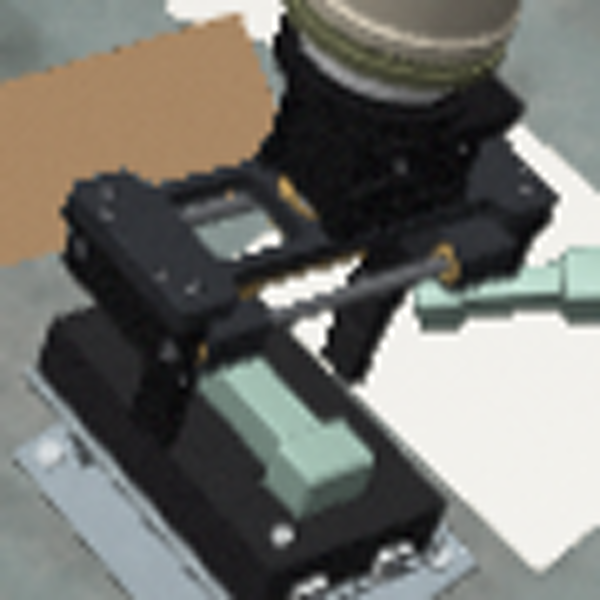

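The fingers stand either side of the bar, clear of both end blocks (the near block starts at about crop 270,440). Closing gently.

Request:
{"name": "play_rows", "arguments": {"motion": [[0.012, 0.002, 0.005, 0, 0, 0, 60], [0.012, 0.002, 0.008, 0, 0, 0, 40], [0.012, 0.002, 0.008, 0, 0, 0, 32], [0.012, 0.002, 0.008, 0, 0, 0, 28], [0.012, 0.002, 0.008, 0, 0, 0, 24]], "squeeze": 6}}

```text
time: 5.1
ee_pos: [0.5809, -0.1578, 0.0755]
eef_rot: [0.753, 0.616, 0.148, 0.18]
ft_force: [0.4, 0.1, 0.2]
width: 0.0449
```

Request:
{"name": "play_rows", "arguments": {"motion": [[0, 0, 0, 0, 0, 0, 20], [0, 0, 0, 0, 0, 0, 16], [0, 0, 0, 0, 0, 0, 16], [0, 0, 0, 0, 0, 0, 16]]}}

```text
time: 5.6
ee_pos: [0.5802, -0.1577, 0.0748]
eef_rot: [0.753, 0.616, 0.147, 0.179]
ft_force: [-5.0, 1.9, 3.2]
width: 0.0217
```

Request:
{"name": "play_rows", "arguments": {"motion": [[0, 0, -0.004, 0, 0, 0, 10], [0, 0, -0.004, 0, 0, 0, 10], [0, 0, -0.004, 0, 0, 0, 10]], "squeeze": 12}}

```text
time: 5.98
ee_pos: [0.5801, -0.1577, 0.0757]
eef_rot: [0.753, 0.616, 0.148, 0.179]
ft_force: [-1.8, -0.3, -4.3]
width: 0.0218
```

```bash
python3 -c "
from h import *
s=r.read_state(); print(s['ft_force'].round(2), 'own',(MR.T@s['ft_force']).round(2), s['torque'].round(2))
togo(mp(.032),MM)"
```

```text
[-1.76 -0.26 -4.35] own [-3.47 -0.6  -3.11] [0.21 1.25 0.07]
 t 5.975 pos [ 0.5801 -0.1577  0.0757] F [-1.8 -0.3 -4.3] w 0.0218
  shift [-0.0043  0.0018  0.0053] turn [-0.0017  0.0003 -0.0023]
```

Request:
{"name": "play_rows", "arguments": {"motion": [[0, -0.003, -0.01, 0, 0, 0, 10], [0, -0.003, -0.02, 0, 0, 0, 10], [0, -0.003, -0.03, 0, 0, 0, 10]]}}

```text
time: 6.35
ee_pos: [0.5777, -0.1572, 0.0817]
eef_rot: [0.752, 0.616, 0.148, 0.18]
ft_force: [0.6, -0.3, -4.3]
width: 0.0219
```

```bash
python3 -c "
from h import *
s=r.read_state(); print(s['ft_force'].round(2), 'own',(MR.T@s['ft_force']).round(2), s['torque'].round(2))
togo(mp(.032),MM)"
```

```text
[ 0.6  -0.25 -4.3 ] own [-1.38 -0.13 -4.12] [ 0.06  0.72 -0.  ]
 t 6.35 pos [ 0.5777 -0.1572  0.0817] F [ 0.6 -0.3 -4.3] w 0.0219
  shift [-0.0045 -0.0005  0.0377] turn [-0.0005  0.0003 -0.0022]
```

Request:
{"name": "play_rows", "arguments": {"motion": [[0, 0, -0.02, 0, 0, 0, 10], [0, 0, -0.05, 0, 0, 0, 10], [0, 0, -0.1, 0, 0, 0, 10], [0, 0, -0.2, 0, 0, 0, 10], [0, 0, -0.35, 0, 0, 0, 10]]}}

```text
time: 6.98
ee_pos: [0.5457, -0.1504, 0.1441]
eef_rot: [0.752, 0.616, 0.148, 0.179]
ft_force: [-1.6, -1.1, -2.0]
width: 0.0219
```

```bash
cat >> h.py <<'E'
GR=Ro.from_euler('z',.185).as_matrix(); Gt=np.array([.559,.157,0])
GM=np.c_[np.cross(GR[:,0],-GR[:,2]),GR[:,0],-GR[:,2]]
def gpt(x,y,z): return Gt+GR@[x,y,z]
E
python3 see.py g3.png scene 200 160 180 135; python3 -c "
from h import *
s=r.read_state(); print('own',(MR.T@s['ft_force']).round(2))
togo(gpt(0,-.028,.17),GM)"
```

```text
own [ 2.73  1.28 -0.74]
 t 7.025 pos [ 0.5464 -0.1503  0.148 ] F [3.  0.7 0.6] w 0.0217
  shift [ 1.3893 -0.1164 -0.1828] turn [ 0.2975  0.0573 -0.2386]
```

View pics/g3.png

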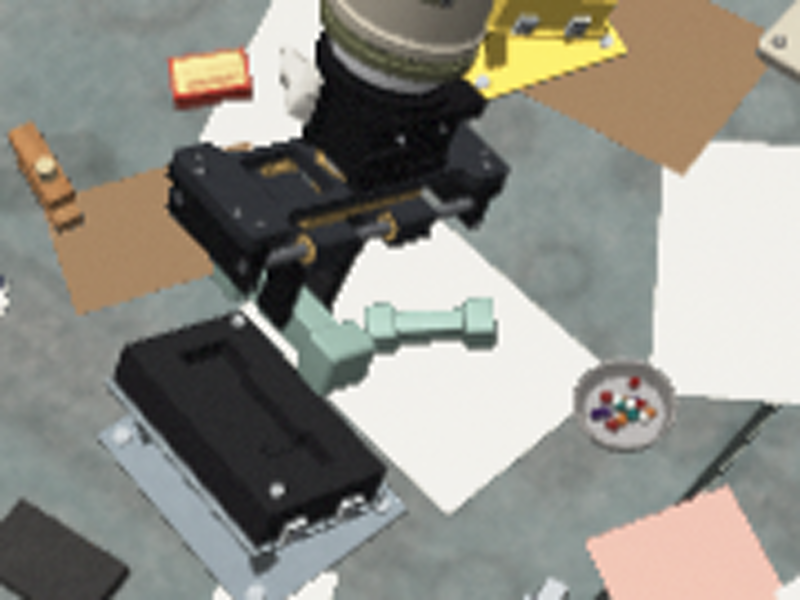

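Drawn clear: the cavity is empty and the rest hangs level in the fingers (crop 320,340). Carrying it to the gauge.

Request:
{"name": "play_rows", "arguments": {"motion": [[0.1, -0.01, -0.03, 0.03, 0.006, -0.024, 10], [0.25, -0.025, -0.06, 0.07, 0.013, -0.057, 10], [0.45, -0.04, -0.08, 0.12, 0.023, -0.096, 10], [0.65, -0.055, -0.1, 0.18, 0.035, -0.144, 10], [0.85, -0.07, -0.12, 0.23, 0.045, -0.186, 10]]}}

```text
time: 7.65
ee_pos: [0.5575, 0.0211, 0.1598]
eef_rot: [0.669, 0.741, 0.033, 0.04]
ft_force: [0.5, -1.0, -1.9]
width: 0.0219
```

```bash
python3 -c "
from h import *
togo(gpt(0,-.028,.17),GM)"
```

```text
t 7.65 pos [0.5575 0.0211 0.1598] F [ 0.5 -1.  -1.9] w 0.0219
  shift [ 0.535   0.0937 -0.0493] turn [ 0.065   0.0117 -0.0527]
```

Request:
{"name": "play_rows", "arguments": {"motion": [[0.17, 0.03, -0.02, 0.02, 0.004, -0.017, 10], [0.34, 0.06, -0.035, 0.043, 0.008, -0.035, 10], [0.48, 0.085, -0.049, 0.06, 0.011, -0.05, 10], [0.535, 0.094, -0.049, 0.065, 0.012, -0.053, 10], [0.535, 0.094, -0.049, 0.065, 0.012, -0.053, 10]]}}

```text
time: 8.28
ee_pos: [0.5638, 0.129, 0.1691]
eef_rot: [0.639, 0.769, 0.001, 0.0]
ft_force: [-0.2, -0.7, -2.5]
width: 0.022
```

```bash
cat > fitg.py <<'E'
from h import *
# gauge frame refined from both views with overlay incl. glass expected from tool pose
cs=[eyes.camera("scene"),eyes.camera("top")]
s=r.read_state(); T=Ro.from_quat(s["eef_rot"]).as_matrix()
import sys
def edges(b): return [(b[i],b[j]) for i in range(8) for j in range(i) if bin(i^j).count("1")==1]
G=np.c_[T[:,1],np.cross(-T[:,2],T[:,1]),-T[:,2]]; go=s["ee_pos"]-G@[0,0,.016]
W=[(b@G.T+go,(0,0,255)) for b in GL[:2]]
W+=[(box(*b)@GR.T+Gt,(0,200,0)) for b in((-25,25,-95,73,26,26),(-28,28,-95,-95,26,59),(-28,28,73,73,26,59),(-17,17,103,115,26,74))]
out=[]
for c,(x0,y0,w,h) in zip(cs,((290,240,130,120),(175,150,130,120))):
    im=cv2.resize(c["image"][y0:y0+h,x0:x0+w,::-1],None,fx=3,fy=3,interpolation=cv2.INTER_CUBIC)
    raw=im.copy()
    for b,col in W:
        for p,q in edges(b):
            a=((proj(c,[p,q])-[x0,y0]+.5)*3).astype(int); cv2.line(im,tuple(map(int,a[0])),tuple(map(int,a[1])),col,1)
    out.append(np.hstack([im,raw]) if len(sys.argv)>2 else im)
cv2.imwrite("pics/"+sys.argv[1],(np.vstack if len(sys.argv)>2 else np.hstack)(out)[:600*2])
togo(gpt(0,-.028,.10),GM)
E
python3 fitg.py p1.png
```

```text
t 8.375 pos [0.5639 0.1273 0.169 ] F [-0.2 -0.7 -2.5] w 0.0219
  shift [0.0107 0.003  0.3448] turn [ 0.0007  0.0001 -0.0015]
```

View pics/p1.png

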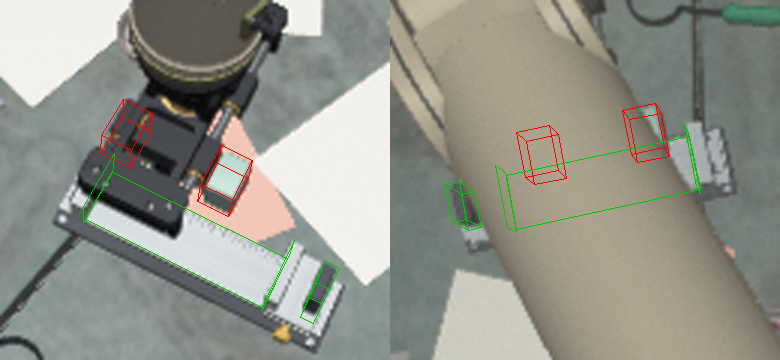

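The glass overlay (red) matches the seen piece; the gauge overlay (green) matches bed, jaws and thumb within 3 mm. Lowering in stages.

Request:
{"name": "play_rows", "arguments": {"motion": [[0.005, 0.003, 0.15, 0, 0, 0, 10], [0.011, 0.006, 0.3, 0, 0, -0.001, 10], [0.011, 0.008, 0.43, 0, 0, -0.001, 10], [0.011, 0.008, 0.52, 0, 0, -0.001, 10], [0.011, 0.008, 0.57, 0, 0, -0.001, 10]]}}

```text
time: 9.0
ee_pos: [0.565, 0.1303, 0.0545]
eef_rot: [0.639, 0.769, 0.0, 0.0]
ft_force: [0.0, 0.3, -2.5]
width: 0.0219
```

```bash
python3 fitg.py p2.png; python3 -c "
from h import *
togo(gpt(.002,-.028,.045),GM)"
```

```text
t 9.1 pos [0.5648 0.1308 0.0546] F [-0.7 -0.3 -3.1] w 0.0217
  shift [-0.0057 -0.0045 -0.2271] turn [ 0.0001 -0.0004  0.0003]
 t 9.1 pos [0.5648 0.1308 0.0546] F [-0.7 -0.3 -3.1] w 0.0217
  shift [-0.0059  0.0055  0.0479] turn [ 0.0001 -0.0004  0.0003]
```

View pics/p2.png

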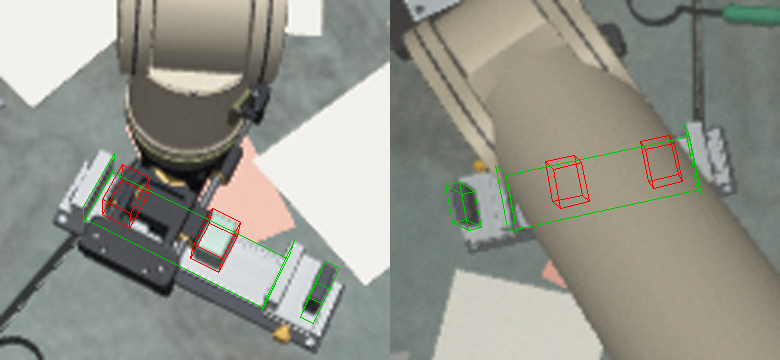

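The rest is over the bed between the jaws, roughly 12 mm up and with a gap at the fixed jaw. Creeping down.

Request:
{"name": "play_rows", "arguments": {"motion": [[-0.003, 0.005, 0.025, 0, 0, 0, 10], [-0.003, 0.008, 0.045, 0, 0, 0, 10], [-0.003, 0.008, 0.052, 0, 0, 0, 10], [-0.003, 0.008, 0.056, 0, 0, 0, 10]]}}

```text
time: 9.6
ee_pos: [0.5668, 0.1311, 0.044]
eef_rot: [0.638, 0.77, 0.001, 0.0]
ft_force: [0.5, 0.0, -2.4]
width: 0.0221
```

Request:
{"name": "play_rows", "arguments": {"motion": [[0, 0, 0.002, 0, 0, 0, 10], [0, 0, 0.004, 0, 0, 0, 10]]}}

```text
time: 9.85
ee_pos: [0.5668, 0.131, 0.0432]
eef_rot: [0.638, 0.77, 0.001, 0.0]
ft_force: [0.1, -0.1, -2.6]
width: 0.0217
```

Request:
{"name": "play_rows", "arguments": {"motion": [[0, 0, 0.003, 0, 0, 0, 10], [0, 0, 0.005, 0, 0, 0, 10], [0, 0, 0.005, 0, 0, 0, 10]]}}

```text
time: 10.22
ee_pos: [0.5669, 0.131, 0.0426]
eef_rot: [0.638, 0.77, 0.001, 0.0]
ft_force: [-2.5, -0.5, 3.6]
width: 0.0218
```

Contact felt (Fz changed from -2.6 to +3.6 N). Releasing.

Request:
{"name": "play_rows", "arguments": {"motion": [[0, 0, -0.001, 0, 0, 0, 30], [0, 0, -0.001, 0, 0, 0, 50], [0, 0, -0.001, 0, 0, 0, 70], [0, 0, -0.001, 0, 0, 0, 80], [0, 0, -0.001, 0, 0, 0, 80]]}}

```text
time: 10.85
ee_pos: [0.5668, 0.131, 0.0423]
eef_rot: [0.638, 0.77, 0.001, 0.0]
ft_force: [-0.0, -1.2, -0.5]
width: 0.0582
```

Request:
{"name": "play_rows", "arguments": {"motion": [[0, 0, -0.1, 0, 0, 0, 80], [0, 0, -0.3, 0, 0, 0, 80], [0, 0, -0.5, 0, 0, 0, 80], [0, 0, -0.6, 0, 0, 0, 80], [0, 0, -0.6, 0, 0, 0, 80]]}}

```text
time: 11.48
ee_pos: [0.5674, 0.1311, 0.164]
eef_rot: [0.638, 0.77, 0.002, 0.001]
ft_force: [0.1, 0.0, 0.3]
width: 0.0693
```

```bash
python3 -c "
from h import *
s=r.read_state(); print(s['ft_force'])
# pushing tool: fingers shut, tool y along gauge x ; thumb back face y=-95+168+42
togo(gpt(.002,.135,.12),GM)"
```

```text
[0.05583982 0.04853129 0.27150469]
 t 11.475 pos [0.5674 0.1311 0.164 ] F [0.1 0.  0.3] w 0.0693
  shift [ 0.8099 -0.0077  0.2204] turn [ 0.0024 -0.0003  0.0005]
```

Request:
{"name": "play_rows", "arguments": {"motion": [[0.2, 0, 0, 0, 0, 0, 40], [0.4, 0, 0, 0.001, 0, 0, 0], [0.62, 0, 0.0, 0.002, 0, 0, 0], [0.8, 0, 0.1, 0.002, 0, 0, 0], [0.86, 0, 0.2, 0.002, 0, 0, 0]]}}

```text
time: 12.1
ee_pos: [0.5331, 0.3022, 0.1206]
eef_rot: [0.637, 0.771, -0.001, -0.002]
ft_force: [0.3, -0.4, -1.2]
width: 0.0273
```

```bash
python3 fitg.py p3.png; python3 -c "
from h import *
c=eyes.camera('scene')
togo(gpt(.001,.145,.05),GM)
for c in(c,eyes.camera('top')): print([(x['xy'],x['p']) for x in eyes.landmark_of(c,'rest_middle')][:3], proj(c,gpt(.002,-.028,.042)))"
```

```text
t 12.2 pos [0.5329 0.2998 0.119 ] F [-0.1 -0.6 -0.2] w 0.0194
  shift [-0.866  -0.0051  0.0955] turn [-0.0046  0.0002  0.002 ]
 t 12.25 pos [0.5342 0.2989 0.1205] F [ 0.4  0.4 -0. ] w 0.0158
  shift [ 0.0049 -0.0015  0.3526] turn [-0.0034  0.0003  0.0008]
[([347.7, 317.2], 0.87), ([293.4, 233.7], 0.64), ([253.5, 261.8], 0.38)] [[345.41983155 314.35545367]]
[([356.8, 251.7], 0.55)] [[250.55530046 207.26079836]]
```

View pics/p3.png

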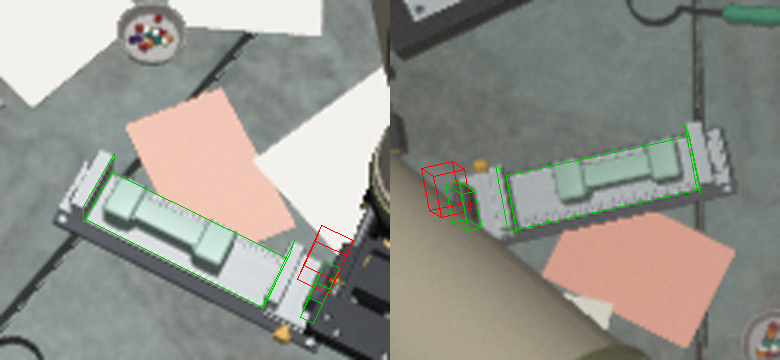

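The rest lies on the bed, about 9 mm from the fixed jaw, and the tool is behind the thumb piece. Lowering the closed fingers.

Request:
{"name": "play_rows", "arguments": {"motion": [[0.003, 0, 0.1, -0.002, 0, 0, 0], [0.005, 0, 0.22, -0.003, 0, 0.001, 0], [0.005, 0, 0.31, -0.003, 0, 0.001, 0], [0.005, 0, 0.35, -0.003, 0, 0.001, 0], [0.005, 0, 0.35, -0.003, 0, 0.001, 0]]}}

```text
time: 13.02
ee_pos: [0.5345, 0.3009, 0.0522]
eef_rot: [0.639, 0.769, 0.001, 0.0]
ft_force: [0.0, 0.5, 0.5]
width: 0.0002
```

Request:
{"name": "play_rows", "arguments": {"motion": [[-0.03, 0, 0, 0, 0, 0, 0], [-0.06, 0, 0, 0, 0, 0, 0], [-0.085, 0, 0, 0, 0, 0, 0], [-0.105, 0, 0, 0, 0, 0, 0], [-0.125, 0, 0, 0, 0, 0, 0]]}}

```text
time: 13.65
ee_pos: [0.5393, 0.2765, 0.0527]
eef_rot: [0.639, 0.769, 0.002, 0.0]
ft_force: [0.6, 3.1, -0.2]
width: 0.0004
```

```bash
python3 -c "
from h import *
s=r.read_state(); print('gauge pos',(GR.T@(s['ee_pos']-Gt)).round(4),'F',(GR.T@s['ft_force']).round(1))
togo(gpt(.001,.0665,.05),GM)"
```

```text
gauge pos [0.0026 0.1211 0.0527] F [ 1.2  3.  -0.2]
 t 13.65 pos [0.5393 0.2765 0.0527] F [ 0.6  3.1 -0.2] w 0.0004
  shift [-0.2731 -0.0079  0.0129] turn [ 0.002  -0.0009 -0.0004]
```

Request:
{"name": "play_rows", "arguments": {"motion": [[-0.03, -0.002, 0, 0, 0, 0, 0], [-0.06, -0.004, 0, 0, 0, 0, 0], [-0.09, -0.004, 0, 0, 0, 0, 0], [-0.12, -0.004, 0, 0, 0, 0, 0], [-0.14, -0.004, 0, 0, 0, 0, 0]]}}

```text
time: 14.28
ee_pos: [0.5437, 0.2482, 0.0525]
eef_rot: [0.639, 0.769, 0.001, 0.001]
ft_force: [1.1, 1.7, 0.6]
width: 0.0007
```

Request:
{"name": "play_rows", "arguments": {"motion": [[-0.015, 0, 0, 0, 0, 0, 0], [-0.03, 0, 0, 0, 0, 0, 0], [-0.04, 0, 0, 0, 0, 0, 0], [-0.045, 0, 0, 0, 0, 0, 0]]}}

```text
time: 14.78
ee_pos: [0.5452, 0.2398, 0.0524]
eef_rot: [0.639, 0.769, 0.001, 0.001]
ft_force: [0.5, 2.1, 0.4]
width: 0.0004
```

```bash
cat > st.py <<'E'
from h import *
s=r.read_state(); print(s["time"],'gauge pos',(GR.T@(s['ee_pos']-Gt)).round(4),'F',(GR.T@s['ft_force']).round(1))
E
python3 st.py; python3 fitg.py p4.png
```

```text
14.775 gauge pos [0.0016 0.0839 0.0524] F [0.9 1.9 0.4]
 t 14.875 pos [0.5451 0.2397 0.0524] F [0.2 0.7 0.8] w 0.0005
  shift [-0.5589 -0.0068 -0.2384] turn [ 0.0015 -0.0003 -0.0005]
```

View pics/p4.png

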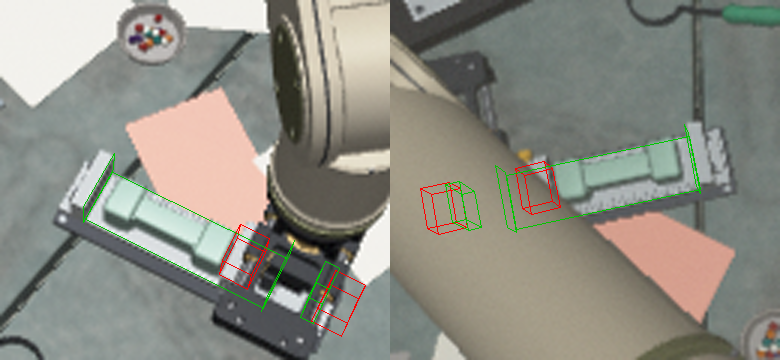

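The jaw is close behind the rest's near end; the gap to the fixed jaw is still about 8 mm. Creeping on, watching the force.

Request:
{"name": "play_rows", "arguments": {"motion": [[-0.01, 0, 0, 0, 0, 0, 0], [-0.02, 0, 0, 0, 0, 0, 0], [-0.03, 0, 0, 0, 0, 0, 0], [-0.04, 0, 0, 0, 0, 0, 0]]}}

```text
time: 15.38
ee_pos: [0.5466, 0.2321, 0.0524]
eef_rot: [0.639, 0.769, 0.001, 0.0]
ft_force: [0.2, 2.3, -1.3]
width: 0.0003
```

```bash
python3 st.py
```

```text
15.375 gauge pos [0.0016 0.0761 0.0524] F [ 0.6  2.2 -1.3]
```

Request:
{"name": "play_rows", "arguments": {"motion": [[-0.006, 0, 0, 0, 0, 0, 0], [-0.012, 0, 0, 0, 0, 0, 0], [-0.018, 0, 0, 0, 0, 0, 0], [-0.024, 0, 0, 0, 0, 0, 0]]}}

```text
time: 15.88
ee_pos: [0.5475, 0.2272, 0.0524]
eef_rot: [0.639, 0.769, 0.001, 0.001]
ft_force: [1.1, 3.5, -0.3]
width: 0.0004
```

```bash
python3 st.py
```

```text
15.875 gauge pos [0.0016 0.0711 0.0524] F [ 1.7  3.3 -0.3]
```

Request:
{"name": "play_rows", "arguments": {"motion": [[-0.005, 0, 0, 0, 0, 0, 0], [-0.01, 0, 0, 0, 0, 0, 0]]}}

```text
time: 16.12
ee_pos: [0.5479, 0.2252, 0.0524]
eef_rot: [0.639, 0.769, 0.001, 0.001]
ft_force: [-0.4, 3.2, -2.1]
width: 0.0003
```

Request:
{"name": "play_rows", "arguments": {"motion": [[-0.005, 0, 0, 0, 0, 0, 0], [-0.01, 0, 0, 0, 0, 0, 0]]}}

```text
time: 16.38
ee_pos: [0.548, 0.2245, 0.0525]
eef_rot: [0.639, 0.769, 0.002, 0.0]
ft_force: [0.6, 7.7, -3.1]
width: 0.0004
```

Request:
{"name": "play_rows", "arguments": {"motion": [[-0.004, 0, 0, 0, 0, 0, 0], [-0.007, 0, 0, 0, 0, 0, 0]]}}

```text
time: 16.62
ee_pos: [0.548, 0.2245, 0.0525]
eef_rot: [0.638, 0.77, 0.003, -0.001]
ft_force: [0.7, 11.6, -6.2]
width: 0.0006
```

It has stopped moving with the force at 11.6 N: held between both jaws. Holding briefly, then backing off and looking.

Request:
{"name": "play_rows", "arguments": {"motion": [[0, 0, 0, 0, 0, 0, 0], [0, 0, 0, 0, 0, 0, 0], [0.01, 0, 0, 0, 0, 0, 0], [0.05, 0, 0, 0, 0, 0, 0], [0.15, 0, 0, 0, 0, 0, 0]]}}

```text
time: 17.25
ee_pos: [0.5434, 0.2508, 0.0524]
eef_rot: [0.64, 0.768, 0.001, 0.001]
ft_force: [-1.0, 0.8, 0.8]
width: 0.0003
```

Request:
{"name": "play_rows", "arguments": {"motion": [[0.05, 0, -0.05, 0, 0, 0, 0], [0.1, 0, -0.25, 0, 0, 0, 0], [0.2, 0, -0.5, 0, 0, 0, 0], [0.4, 0, -0.7, 0, 0, 0, 0], [0.6, 0, -0.7, 0, 0, 0, 0]]}}

```text
time: 17.88
ee_pos: [0.5213, 0.3721, 0.1973]
eef_rot: [0.639, 0.769, 0.004, 0.001]
ft_force: [0.1, 0.5, -1.0]
width: 0.0004
```

```bash
cat > fin.py <<'E'
from h import *
s=r.read_state(); print(s["time"],s["ee_pos"].round(3),s["ft_force"].round(1))
cs=[eyes.camera("scene"),eyes.camera("top")]
out=[cv2.resize(c["image"][y:y+75,x:x+100,::-1],None,fx=k,fy=k,interpolation=cv2.INTER_CUBIC) for c,(x,y),k in zip(cs,((300,280),(200,170)),(4,4))]
cv2.imwrite("pics/fin.png",cv2.resize(np.vstack(out),None,fx=1,fy=1))
gm=[pick(cs[0],"glass_rest",(342,313)),pick(cs[1],"glass_rest",(253,206))]
print([g is not None and g.sum() for g in gm])
def cost(q):
    R=Ro.from_euler('z',q[2]).as_matrix(); t=np.array([q[0],q[1],.026])
    return sum(1-iou(sil(cs[k],GL,R,t),gm[k]) for k in(0,1) if gm[k] is not None)
q0=np.r_[gpt(0,-.04,0)[:2],.185]
m=minimize(cost,q0,method="Nelder-Mead",options=dict(initial_simplex=q0+np.array([[0,0,0],[.006,0,0],[0,.006,0],[0,0,.06]]),maxiter=80))
print("glass xy yaw",m.x.round(4),m.fun,"in gauge",(GR.T@(np.r_[m.x[:2],0]-Gt)).round(4))
a=[[x["xy"] for x in eyes.landmark_of(c,"jaw_thumb")][:1] for c in cs]; print(a)
if a[0] and a[1]:
    X=tri([ray(cs[k],a[k][0]) for k in(0,1)]); print("thumb in gauge",(GR.T@(X-Gt)).round(4),"expected y .051")
E
python3 fin.py
```

```text
17.875 [0.521 0.372 0.197] [ 0.1  0.5 -1. ]
[np.float32(572.0), np.float32(452.0)]
glass xy yaw [0.5692 0.1186 0.192 ] 0.35510092973709106 in gauge [ 0.003  -0.0396  0.    ]
[[[373.9, 324.9]], [[221.7, 212.3]]]
thumb in gauge [0.0006 0.0474 0.0589] expected y .051
```

No pictures are left to view, so I check squareness numerically from the pixels: the glass's colour axis against the gauge's own edges.

```bash
cat > sq.py <<'E'
from h import *
c=eyes.camera("top"); s=eyes.camera("scene")
def bev(c,z,k=4000):  # metric bird's-eye in gauge frame at height z: u along gauge y, v along gauge x
    y0,x0=-.13,-.045
    src=np.array([[0,0],[800,0],[800,360],[0,360]],np.float32)
    pts=[gpt(x0+v/k,y0+u/k,z) for u,v in src]
    H=cv2.getPerspectiveTransform(src,proj(c,pts).astype(np.float32))
    return cv2.warpPerspective(c["image"],H,(800,360),flags=cv2.INTER_CUBIC|cv2.WARP_INVERSE_MAP)
for n,cc in(("top",c),("scene",s)):
    b=bev(cc,.058); cv2.imwrite(f"pics/bev_{n}.png",b[...,::-1])
    f=b.astype(float); g=f[...,1]-f[...,0]   # green minus red: glass
    m=(g>14).astype(np.uint8); nl,lab,st,cen=cv2.connectedComponentsWithStats(m)
    i=1+np.argmax(st[1:,4]); print(n,"glass comp",st[i],"g quant",np.percentile(g,[50,80,90,97]).round(0))
    ys,xs=np.nonzero(lab==i); 
    # both long edges from end blocks: top-most / bottom-most row per column -> line via end blocks
    A,B=xs.min(),xs.max(); cols=[u for u in range(A+8,B-8) if u<A+90 or u>B-90]
    for nm,fn in(("min",np.min),("max",np.max)):
        e=[fn(ys[xs==u]) for u in cols if (xs==u).any()]; p=np.polyfit([u for u in cols if (xs==u).any()],e,1); print("  glass edge",nm,"slope",p[0].round(4),"row",np.polyval(p,(A+B)/2).round(0))
    # glass end faces
    # gauge edges: bird's eye at bed height, rows with strongest vertical gradient outside the piece
    for z in(.026,):
        gr=cv2.cvtColor(bev(cc,z),cv2.COLOR_RGB2GRAY).astype(float); gr=cv2.GaussianBlur(gr,(0,0),3)
        d=np.diff(gr,axis=0)
        for lo,hi,sg in((230,350,-1),(5,110,1)):
            pts=[(u,lo+np.argmax(sg*d[lo:hi,u]),(sg*d[lo:hi,u]).max()) for u in range(120,520,4)]
            pts=np.array(pts); p=np.polyfit(pts[:,0],pts[:,1],1)
            for _ in range(5):
                rr=np.abs(np.polyval(p,pts[:,0])-pts[:,1]); k=rr<max(3,np.median(rr)*2); p=np.polyfit(pts[k,0],pts[k,1],1)
            print("  gauge edge",lo,hi,"slope",p[0].round(4),"row",np.polyval(p,320).round(0),"n",k.sum(),"strength",pts[k,2].mean().round(1))
E
python3 sq.py
```

```text
top glass comp [  137   116   436   153 48268] g quant [ 5. 11. 27. 29.]
  glass edge min slope -0.0102 row 121.0
  glass edge max slope -0.0172 row 262.0
  gauge edge 230 350 slope -0.038 row 283.0 n 74 strength 4.0
  gauge edge 5 110 slope -0.0117 row 82.0 n 89 strength 5.4
scene glass comp [  147   115   439   164 49926] g quant [ 5. 13. 24. 27.]
  glass edge min slope 0.0203 row 129.0
  glass edge max slope -0.0095 row 271.0
  gauge edge 230 350 slope -0.006 row 283.0 n 94 strength 10.1
  gauge edge 5 110 slope 0.0626 row 89.0 n 61 strength 3.5
```

```bash
python3 -c "
from h import *
s=r.read_state(); print(s['time'],s['ft_force'].round(1),np.abs(s['joint_vel']).max())
print(job.close_job())"
```

```text
18.275 [ 0.2 -0.3  0.5] 0.0033625686027884683
the job is handed in; nothing more can be done
None
```

I drew the glass rest straight out of the leaning mould and laid it on the gauge bed. I let go of it, slid the jaw shut with closed fingers on the thumb piece, then backed the arm well clear. I handed the job in at about 18.3 s, and no verdict is reported.

**Forces:** The highest wrist reading was about 5.5 N while gripping the rest in the mould. It was about 4.4 N setting it down and about 13 N when the jaw stopped against it.

**Last checks, from pixels:**
- **Position:** the middle of the rest is about 3 mm off the bed's centre line. Its end is at the fixed jaw, at gauge y -0.0957 against -0.095.
- **Squareness:** the rest is parallel to the gauge's edges within about 0.01 rad on the cleaner edges. Two weak edge fits disagreed, and I discounted them.
- **Jaw reading:** the network put the thumb piece at 47.4 mm along the gauge, where about 51 mm was expected. It had read about 2 mm short before the slide too, so I relied on the force stop and did not confirm the scale reading itself.

I had used up the 12 pictures, so I could not look at the final state by eye.

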